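# Load the long plate into the push-push scanner tray

## Robot

A 6-joint arm with a two-finger parallel gripper is mounted at the origin on a cart in front of the work surface, level with it; the furniture and walls round the work are solid. World frame = base frame: x ahead of the robot, y to its left, z up, the work surface at z = 0. Lengths are in mm, angles in rad, forces in N, time in s.
With the tool pointing down it reaches from about 375 to 900 mm from the base axis. Payload 3.1 kg.
Tool frame: the origin (TCP) lies midway between the tips of the shut fingers; the grasp point (between the pads) lies r.pinch_z behind it (r.pinch_z is the distance from the TCP to the grasp point, in mm); z points along the fingers, y is the direction in which the jaws open and shut (so a half turn about z gives the same grasp; the last joint's range is limited). The gripper opens to 85 mm and grips with 20 to 120 N. Pads are 22 mm wide; open, the fingers measure 114 mm over their backs; the gripper's body (76 mm by 85 mm) begins 54 mm behind the grasp point. The pads swing forward as they close: fully open they stand 13 mm farther back than shut.
Start: joints at [-1.405, 0.527, 1.433, -0, 1.181, -0.178], TCP at [210.689, -588.394, 231.31] pointing down, gripper open.
Joint ranges: [-3.08, 3.08], [-0.75, 2.2], [0.22, 2.44], [-1.43, 4.57], [0, 2.65], [-2.85, 2.85]. Speed limits (rad/s): [2.79, 2.79, 3.14, 3.14, 3.14, 3.14].

## Interface

Orientations are given as a 3x3 rotation matrix whose columns are the frame's x, y, z axes.
In Python, from bench import r gives the robot as it stands.
- The arm moves only by the tool carry_out, never from a script. Its arguments are lists of equal length, an entry for each row: "xyz": the shift along the tool's x, y, z in cm, a list of three; "dr": the turn, a rotation vector about the tool's x, y, z in degrees, a list of three; "grip": the closure, from -1 (fully open) to 1 (shut). A call has 1 to 20 rows; each row shifts and turns the commanded pose from where the row before left it, along the tool's axes as they then stand; what a row does not reach is not made up. A row lasts 1/10 s, in which the tool goes at most 50 mm and 8.59 degrees, less where a joint would pass 70% of its speed; a pose out of reach is approached as far as the arm can. A call is refused whole if a number of a shift passes 5 or a number of a turn 8.59, either way. A call with a gripper value outside its range is refused whole. The fingers move at their own pace and stop on an object; "grip_force" is the grip in N (left out, the last holds). Time passes only in rows, so rows that do not move let the fingers close. It gives the time, the measured TCP pose, the force and the opening at its end, in the units of the state.
- r.get_state(): the state, without advancing time (a new reading comes with each control period).
- r.capture(name): name is "scene" or "top" or "wrist"; returns the picture (480x640x3 uint8, red, green, blue); there is no depth.
- r.camera_model(name): a dict with "K" (3x3 intrinsics, pixels), "origin" and "orientation" of the camera in the world. Camera axes: x right, y down, z forward; pixel columns grow to the right and rows downward; lengths in mm; the calibration is good to about 2 mm. A picture is of the moment at which its call begins: read the wrist's pose just before it. camera_model takes no time and is no camera call; for the wrist camera it gives the pose at the moment of the call.
- r.close_job(): hands the job in, once; it reports no verdict.
The state is a dict: "time": time; "joints": joint angles; "dq": joint speeds; "joint_efforts": joint torques, N m; "ee_pos": TCP position; "tool_rot": TCP orientation; "wrist_force": force on the tool from outside, world axes, zero at the start; "wrist_torque": the same for the moment, N m; "width": finger opening in mm.
Only numpy, scipy, OpenCV 4.12 (cv2) and the standard library are available. Lean on these libraries where they do the work, as an engineer would, in place of code of your own. Each camera call takes 0.05 s, during which the arm holds its last target. There are 200 camera calls.

## Task

Press the scanner's tray front in and let go, so that the tray springs fully out. Then take the longer of the two plates out of the drying stand, lay it flat on the bench and let go of it, pick it up again and lay it flat inside the tray. Finally push the tray in all the way and let go, so that it stays latched shut with the plate in it; leave the shorter plate standing in its slot.

Things in the scene. Friction and masses are not known exactly. Their poses are not given: they have to be found in the camera images.
- tray (a joint): Slide of the scanner's tray towards the robot (m): 0 latched shut (the start), 0.085 fully out, -0.0085 pressed in to its stop. A 2 to 3 N spring drives it out; the latch gives small bumps. Push-push latch: from shut, press it in to the stop (at least 6 mm) and let go: it springs out in about 1 s. From fully out, push it in to the stop (past -0.0075) and let go: it returns to 0 and stays.
- tray_front (a point): Centre of the outer face of the tray's grey front panel (black rubber patch; press here). Panel 134 wide, 44 high (6 to 50 above the bench), 10 thick; shut, it stands 22 proud of the housing. x points into the scanner (the way to press), z up. Moves with the tray. Housing: grey, 108 deep, 142 wide, 57 high, fixed.
- tray_floor (a point): Centre of the aluminium tray's flat inner floor, on its top face, 11 above the bench. Inside 90 long (x, positive into the scanner) by 106 wide (y); side and back walls rise 9 above the floor, the front panel 39. Fully out, the whole inside is clear of the housing. Moves with the tray.
- long_plate_center (a point): Centre of the longer plate: black, drilled, 32 wide (its x) by 78 long (its y) by 8 thick (its z), about 60 g. It starts upright on a long edge in one slot of the stand (its centre about 20 above the bench, leaning up to 0.15 rad). Either face may be up in the tray.
- short_plate_center (a point): Centre of the shorter, taller plate: black, drilled, 46 (its x) by 60 (its y) by 8 thick (its z). It stands on a 60 mm edge in the other slot of the stand and must stay there.
- stand: Aluminium drying stand, fixed, origin at the middle of its underside; 74 (x) by 100 (y), base 4 thick. Two slots along its x at y = +34 and -34, 9.4 wide, between ribs rising to 14 above the bench; open above and at both ends. Which plate is in which slot varies. The bench left (+y) of the open tray, near its front edge, is free for laying down (about 150 by 90).

How it is judged:
By the outcome, as a careful person would: the job done as asked, in the order asked, and still so for the second after the job is handed in, with the robot touching nothing.
It also fails if it takes over 67 s, if anything falls off the work surface, if the arm or the gripper's body presses on something with over 40 N, if the wrist force passes 120 N, or if a joint passes its speed limit or range.

## Working session

There is one attempt and no reset: what is moved stays moved. The work goes in short steps, Python scripts to look and compute and a tool call to move; the robot and the scene stay as the last step left them, time stands still between calls to the robot, and variables do not carry over. Pictures are saved under pics/ and viewed, about 8 in all and at most 12, crops included, and the job is handed in when it is done.

Besides the shell and the picture viewer there is one more tool, called by a JSON object that holds its "api" and its "payload", one argument or row to a line. carry_out: Moves the arm, as the interface text tells. Its arguments: {"type":"object","properties":{"xyz":{"type":"array","items":{"type":"array","items":{"type":"number"}}},"dr":{"type":"array","items":{"type":"array","items":{"type":"number"}}},"grip":{"type":"array","items":{"type":"number"}},"grip_force":{"type":"number"}},"required":["xyz","dr","grip"]}

```bash
ls; mkdir -p pics; python3 - <<'E'
from bench import r
import cv2,numpy as np
np.set_printoptions(precision=3,suppress=True)
for n in("scene","top"):
    im=r.capture(n); cv2.imwrite(f"pics/{n}0.png",im[:,:,::-1]); m=r.camera_model(n); print(n,m)
s=r.get_state();print(s,r.pinch_z)
E
```

```text
pics
scene {'K': array([[446.374,   0.   , 314.177],
       [  0.   , 446.374, 237.704],
       [  0.   ,   0.   ,   1.   ]]), 'origin': array([ 185.147, -933.028,  477.339]), 'orientation': array([[ 0.871, -0.262,  0.415],
       [-0.49 , -0.433,  0.757],
       [-0.019, -0.863, -0.505]])}
top {'K': array([[454.166,   0.   , 323.28 ],
       [  0.   , 454.166, 241.587],
       [  0.   ,   0.   ,   1.   ]]), 'origin': array([ 327.374, -286.681,  868.622]), 'orientation': array([[ 0.023, -0.966,  0.257],
       [-1.   , -0.024,  0.001],
       [ 0.006, -0.257, -0.966]])}
{'time': 0.1, 'joints': array([-1.405,  0.528,  1.434, -0.   ,  1.181, -0.179]), 'dq': array([-0.   , -0.002, -0.003, -0.   , -0.002, -0.002]), 'joint_efforts': array([ -0.   , -44.33 , -17.859,  -0.   ,   0.004,   0.   ]), 'ee_pos': array([ 210.606, -587.765,  230.42 ]), 'tool_rot': array([[ 0.941,  0.337, -0.   ],
       [ 0.337, -0.941,  0.002],
       [ 0.   , -0.002, -1.   ]]), 'wrist_force': array([-0.285, -0.011, -0.757]), 'wrist_torque': array([ 0.046, -0.011,  0.05 ]), 'width': 85.68150145014855} 18.700000000000003
```

View pics/top0.png

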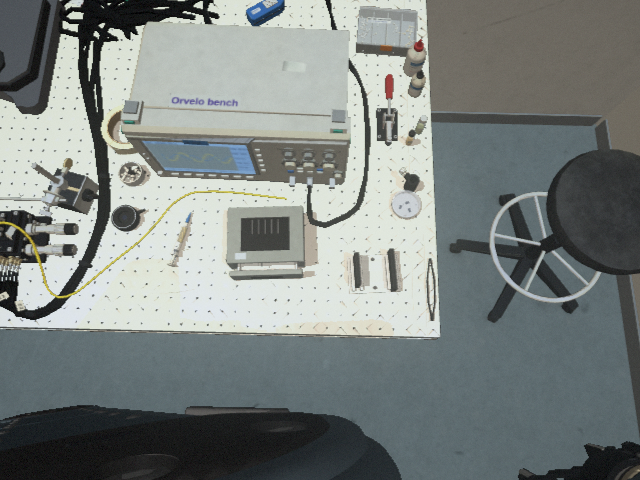

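View pics/scene0.png

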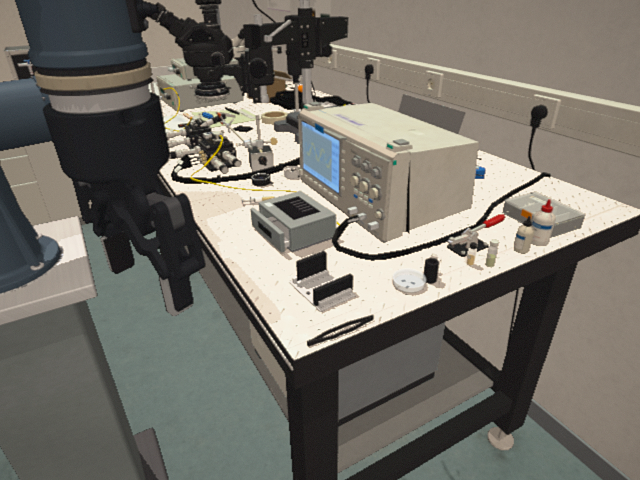

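The top view shows the scanner at about (265,240) with its panel at row 272, and the stand at (375,270) with plates at columns 357 and 392. The scene view shows the nearer (-y) plate is the longer one. I'll zoom in to get corners.

```bash
cat > h.py <<'E'
import numpy as np,cv2
from bench import r
np.set_printoptions(precision=2,suppress=True)
def cast(n,uv,z,m=None):
    m=m or r.camera_model(n); d=m["orientation"]@np.linalg.inv(m["K"])@[uv[0],uv[1],1]; o=m["origin"]
    return o+d*(z-o[2])/d[2]
def proj(m,p):
    q=m["K"]@(m["orientation"].T@(np.asarray(p)-m["origin"])); return q[:2]/q[2]
E
python3 - <<'E'
from h import *
im=cv2.imread("pics/top0.png")
cv2.imwrite("pics/top0c.png",cv2.resize(im[195:345,215:415],None,fx=4,fy=4,interpolation=cv2.INTER_CUBIC))
for uv,z in [((228,208),57),((302,207),57),((230,272),50),((302,270),50),((357,270),30),((392,270),30),((300,334),0),((436,337),0)]: print(uv,cast("top",uv,z))
E
```

```text
(228, 208) [ 604.36 -105.28   57.  ]
(302, 207) [ 609.83 -244.55   57.  ]
(230, 272) [ 483.39 -116.88   50.  ]
(302, 270) [ 490.3  -248.47   50.  ]
(357, 270) [ 496.77 -350.89   30.  ]
(392, 270) [ 498.37 -416.74   30.  ]
(300, 334) [ 377.96 -246.67    0.  ]
(436, 337) [ 378.4  -501.99    0.  ]
```

View pics/top0c.png

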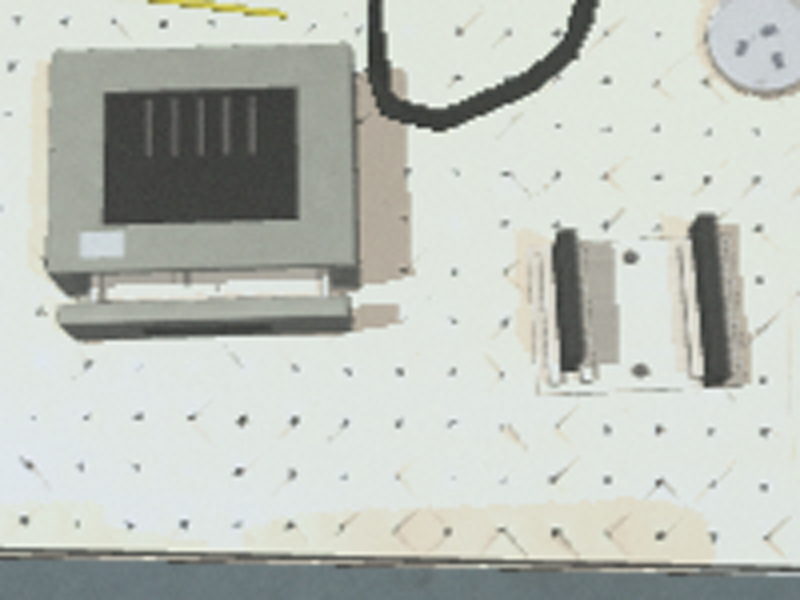

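The long plate is the right one (crop 705,300), with the short one at (567,300). Now fit the housing, panel and plate.

```bash
python3 - <<'E'
from h import *
c=lambda u,v,z:cast("top",(215+(u+.5)/4-.5,195+(v+.5)/4-.5),z)
P=dict(BL=c(52,50,57),BR=c(350,45,57),FL=c(50,272,57),FR=c(357,264,57))
for k,v in P.items(): print(k,v)
y=(P["BL"]-P["BR"]+P["FL"]-P["FR"]);print("yaw from widths",np.arctan2(-y[0],y[1]),np.linalg.norm(P["BL"]-P["BR"]),np.linalg.norm(P["FL"]-P["FR"]))
x=P["BL"]-P["FL"]+P["BR"]-P["FR"];print("yaw from sides",np.arctan2(x[1],x[0]),np.linalg.norm(P["BL"]-P["FL"]),np.linalg.norm(P["BR"]-P["FR"]))
print("ctr",sum(P.values())/4)
# dark masks: plates top edge
im=cv2.imread("pics/top0.png");g=im.max(2)
for nm,(u0,u1) in dict(short=(350,368),long=(380,402)).items():
    m=(g[240:300,u0:u1]<75).astype(np.uint8);k=cv2.connectedComponentsWithStats(m);i=1+k[2][1:,4].argmax()
    v,u=np.where(k[1]==i); u=u+u0;v=v+240
    print(nm,len(u),u.min(),u.max(),v.min(),v.max())
    for row in range(v.min(),v.max()+1,3): print(row,u[v==row].min(),u[v==row].max(),end='; ')
    print()
ctr=[c(535,388,4),c(747,388,4),c(530,240,4)];print("stand corners",*ctr)
# patch
m=(g[268:285,225:310]<70);v,u=np.where(m);print("patch",u.min()+225,u.max()+225,v.min()+268,v.max()+268, cast("top",((u.min()+u.max())/2+225,v.mean()+268),40))
print("panel front bottom L/R",c(78,340,6),c(350,328,6),"top",c(62,325,50))
E
```

```text
BL [ 606.08 -104.44   57.  ]
BR [ 612.08 -244.7    57.  ]
FL [ 499.29 -111.78   57.  ]
FR [ 506.42 -251.61   57.  ]
yaw from widths 0.046851632633563754 140.39137815904255 140.01264062427526
yaw from sides 0.06690954379559065 107.04076015724614 105.88290883987844
ctr [ 555.97 -178.13   57.  ]
short 18 355 359 280 287
280 355 355; 283 355 356; 286 356 357; 
long 71 388 395 251 290
251 389 389; 254 388 388; 257 389 389; 260 389 390; 263 389 390; 266 390 390; 269 390 390; 272 390 391; 275 390 391; 278 391 392; 281 391 392; 284 391 392; 287 391 395; 290 391 394; 
stand corners [ 459.48 -336.53    4.  ] [ 461.91 -438.07    4.  ] [ 532.17 -333.44    4.  ]
patch 252 280 276 278 [ 477.44 -181.96   40.  ]
panel front bottom L/R [ 477.1  -116.79    6.  ] [ 486.08 -247.11    6.  ] top [ 476.21 -117.65   50.  ]
```

{"api": "carry_out", "payload": {
  "xyz": [
    [0,0,0],
    [0,0,0],
    [2.5,-3.9,0.5],
    [2.5,-3.9,1],
    [2.5,-3.9,1],
    [2.5,-3.9,1],
    [2.5,-3.9,1],
    [2.5,-3.9,1],
    [2.5,-3.9,1],
    [2.5,-3.9,1],
    [2.5,-3.9,1],
    [2.5,-3.9,1],
    [0,0,0],
    [0,0,0],
    [0,0,0]
  ],
  "dr": [
    [0,0,8.3],
    [0,0,8.3],
    [0,0,0],
    [0,0,0],
    [0,0,0],
    [0,0,0],
    [0,0,0],
    [0,0,0],
    [0,0,0],
    [0,0,0],
    [0,0,0],
    [0,0,0],
    [0,0,0],
    [0,0,0],
    [0,0,0]
  ],
  "grip": [1,1,1,1,1,1,1,1,1,1,1,1,1,1,1]
}}

```text
time: 1.6
ee_pos: [439.3, -186.3, 136.4]
tool_rot: [[0.999, 0.054, 0.0], [0.054, -0.999, -0.001], [0.0, 0.001, -1.0]]
wrist_force: [1.0, -0.3, -0.1]
width: 0.2
```

{"api": "carry_out", "payload": {
  "xyz": [
    [0,-0.3,3],
    [0,0,4],
    [0,0,3.5],
    [0,0,1.1],
    [0.6,0,0],
    [0.6,0,0],
    [0.5,0,0],
    [0.3,0,0],
    [0,0,0]
  ],
  "dr": [
    [0,0,0],
    [0,0,0],
    [0,0,0],
    [0,0,0],
    [0,0,0],
    [0,0,0],
    [0,0,0],
    [0,0,0],
    [0,0,0]
  ],
  "grip": [1,1,1,1,1,1,1,1,1]
}}

```text
time: 2.5
ee_pos: [460.4, -181.8, 21.5]
tool_rot: [[0.998, 0.055, 0.003], [0.055, -0.998, -0.002], [0.002, 0.002, -1.0]]
wrist_force: [0.2, -0.1, 0.9]
width: 0.5
```

```bash
python3 - <<'E'
from h import *
im=r.capture("wrist"); cv2.imwrite("pics/w1.png",im[:,:,::-1]);print(r.get_state()["ee_pos"],r.get_state()["wrist_force"],r.camera_model("wrist"))
E
```

```text
[ 459.79 -181.51   21.19] [ 0.26  0.58 -0.72] {'K': array([[343.54,   0.  , 318.59],
       [  0.  , 343.54, 236.98],
       [  0.  ,   0.  ,   1.  ]]), 'origin': array([ 539.62, -177.04,  163.08]), 'orientation': array([[ 0.05, -0.95, -0.31],
       [-1.  , -0.05, -0.02],
       [ 0.  ,  0.31, -0.95]])}
```

View pics/w1.png

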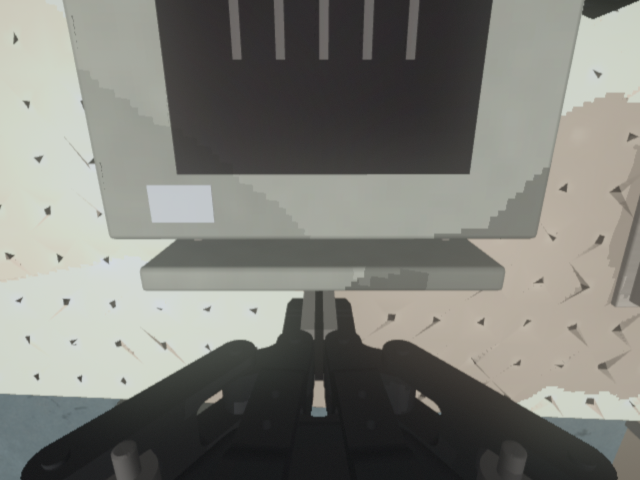

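The wrist view shows the panel's front edge at row 290, columns 141-503, centred on the fingers (column 320) and square to them. The gap is about 11 mm.

{"api": "carry_out", "payload": {
  "xyz": [
    [0.5,0,0],
    [0.5,0,0],
    [0.3,0,0],
    [0.3,0,0],
    [0.2,0,0],
    [0,0,0]
  ],
  "dr": [
    [0,0,0],
    [0,0,0],
    [0,0,0],
    [0,0,0],
    [0,0,0],
    [0,0,0]
  ],
  "grip": [1,1,1,1,1,1]
}}

```text
time: 3.15
ee_pos: [476.7, -180.1, 20.2]
tool_rot: [[0.999, 0.054, -0.001], [0.054, -0.999, 0.001], [-0.001, -0.001, -1.0]]
wrist_force: [-2.1, -1.3, 2.0]
width: 0.3
```

{"api": "carry_out", "payload": {
  "xyz": [
    [0.2,0,0],
    [0.2,0,0],
    [0,0,0]
  ],
  "dr": [
    [0,0,0],
    [0,0,0],
    [0,0,0]
  ],
  "grip": [1,1,1]
}}

```text
time: 3.45
ee_pos: [479.2, -179.9, 20.2]
tool_rot: [[0.998, 0.055, -0.004], [0.055, -0.998, 0.001], [-0.004, -0.001, -1.0]]
wrist_force: [-7.8, -2.7, 3.8]
width: -0.3
```

{"api": "carry_out", "payload": {
  "xyz": [
    [-1.5,0,0],
    [-3.0,0,0],
    [-3.2,0,0],
    [-3,0,0],
    [-1.0,0,0],
    [0,0,-3],
    [0,0,-5],
    [0,0,-5],
    [0,0,0],
    [0,0,0]
  ],
  "dr": [
    [0,0,0],
    [0,0,0],
    [0,0,0],
    [0,0,0],
    [0,0,0],
    [0,0,0],
    [0,0,0],
    [0,0,0],
    [0,0,0],
    [0,0,0]
  ],
  "grip": [1,1,1,1,1,1,1,1,0,0]
}}

```text
time: 4.45
ee_pos: [366.3, -187.8, 151.9]
tool_rot: [[0.999, 0.054, 0.005], [0.054, -0.999, -0.004], [0.005, 0.005, -1.0]]
wrist_force: [0.1, -0.1, 0.3]
width: 28.3
```

```bash
python3 - <<'E'
from h import *
im=r.capture("top"); cv2.imwrite("pics/top1.png",im[:,:,::-1]);im=r.capture("wrist"); cv2.imwrite("pics/w2.png",im[:,:,::-1]);print(r.get_state()["ee_pos"],r.get_state()["width"],r.camera_model("wrist"))
E
```

```text
[ 364.52 -186.39  149.8 ] 42.297900390703454 {'K': array([[343.54,   0.  , 318.59],
       [  0.  , 343.54, 236.98],
       [  0.  ,   0.  ,   1.  ]]), 'origin': array([ 444.55, -182.17,  291.58]), 'orientation': array([[ 0.05, -0.95, -0.31],
       [-1.  , -0.05, -0.02],
       [ 0.  ,  0.31, -0.95]])}
```

View pics/w2.png

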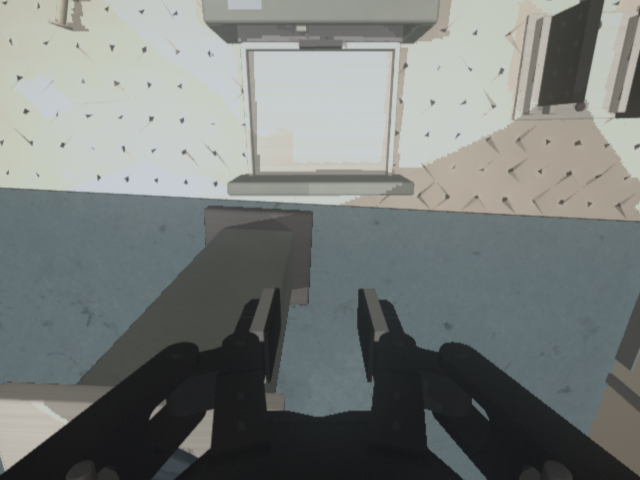

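Tray is open: floor spans columns 252-392 and rows 50-172, panel at row 185. Now hover at the stand.

{"api": "carry_out", "payload": {
  "xyz": [
    [1.2,4,0],
    [1.2,4.6,0],
    [1.2,4.6,0],
    [1.2,4.6,0],
    [1.4,4.6,0],
    [0,0.9,0],
    [0,0,0],
    [0,0,0]
  ],
  "dr": [
    [0,0,0],
    [0,0,0],
    [0,0,0],
    [0,0,0],
    [0,0,0],
    [0,0,0],
    [0,0,0],
    [0,0,0]
  ],
  "grip": [0,0,0,0,0,0,0,0]
}}

```text
time: 5.35
ee_pos: [437.5, -413.5, 148.1]
tool_rot: [[0.999, 0.054, -0.003], [0.054, -0.999, 0.005], [-0.003, -0.005, -1.0]]
wrist_force: [-0.2, 0.7, 0.6]
width: 42.7
```

```bash
python3 - <<'E'
from h import *
import pickle
m=r.camera_model("wrist");im=r.capture("wrist"); cv2.imwrite("pics/w3.png",im[:,:,::-1]);print(r.get_state()["ee_pos"],r.get_state()["width"],m)
pickle.dump(m,open("m3.pkl","wb"))
E
```

```text
[ 437.6  -413.14  148.56] 42.404603514462586 {'K': array([[343.54,   0.  , 318.59],
       [  0.  , 343.54, 236.98],
       [  0.  ,   0.  ,   1.  ]]), 'origin': array([ 518.  , -409.97,  289.57]), 'orientation': array([[ 0.05, -0.95, -0.31],
       [-1.  , -0.05, -0.01],
       [-0.  ,  0.31, -0.95]])}
```

View pics/w3.png

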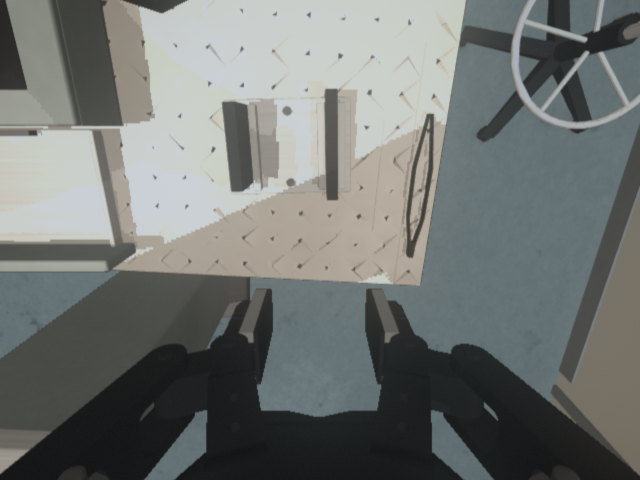

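Long plate appears at columns 326-337, rows 89-199, and the short plate at about (238,145).

```bash
python3 - <<'E'
from h import *
import pickle
m=pickle.load(open("m3.pkl","rb")); im=cv2.imread("pics/w3.png")
g=im.max(2)[80:210,318:346]; print(g[::16].tolist()[:8])
k=(g<90).astype(np.uint8);c=max(cv2.findContours(k,0,1)[0],key=cv2.contourArea);c=c.reshape(-1,2)+[318,80]
print(cv2.minAreaRect(c.astype(np.float32)))
for u,v in cv2.boxPoints(cv2.minAreaRect(c.astype(np.float32))): print((u,v),cast(0,(u,v),36,m))
# stand corners
for uv in [(245,194),(350,193),(350,96),(248,97)]: print("stand?",uv,cast(0,uv,4,m))
E
```

```text
[[208, 208, 208, 208, 208, 208, 208, 208, 208, 208, 208, 208, 208, 208, 208, 208, 208, 208, 208, 208, 208, 208, 208, 208, 208, 208, 208, 207], [202, 202, 200, 188, 184, 181, 146, 103, 93, 94, 95, 94, 93, 94, 94, 94, 94, 93, 96, 121, 163, 167, 167, 167, 167, 167, 167, 173], [202, 203, 203, 202, 201, 195, 158, 104, 92, 92, 91, 91, 91, 91, 91, 91, 91, 91, 93, 116, 162, 170, 171, 171, 172, 173, 168, 170], [201, 203, 202, 203, 202, 197, 172, 115, 91, 89, 89, 90, 89, 90, 89, 89, 89, 89, 89, 106, 160, 170, 172, 172, 173, 174, 169, 174], [196, 202, 202, 202, 201, 198, 179, 120, 91, 88, 87, 88, 88, 88, 86, 88, 87, 87, 88, 107, 158, 170, 172, 173, 173, 174, 169, 171], [198, 203, 203, 202, 202, 199, 189, 138, 93, 85, 86, 86, 87, 86, 85, 86, 86, 86, 86, 99, 156, 169, 172, 173, 173, 174, 169, 172], [165, 175, 157, 150, 148, 148, 148, 138, 93, 80, 79, 79, 79, 78, 78, 79, 80, 78, 79, 93, 153, 168, 172, 172, 173, 173, 169, 171], [166, 167, 167, 165, 157, 161, 152, 146, 102, 80, 78, 77, 78, 78, 78, 78, 78, 77, 78, 91, 144, 156, 167, 168, 168, 168, 168, 168]]
((331.303466796875, 161.5450439453125), (75.00664520263672, 10.393335342407227), 89.19306945800781)
(np.float32(325.57913), np.float32(124.11862)) [ 517.93 -413.74   36.  ]
(np.float32(335.97147), np.float32(123.97226)) [ 518.42 -421.     36.  ]
(np.float32(337.0278), np.float32(198.97147)) [ 465.17 -425.52   36.  ]
(np.float32(326.63547), np.float32(199.11783)) [ 464.63 -417.75   36.  ]
stand? (245, 194) [ 458.49 -349.88    4.  ]
stand? (350, 193) [ 464.19 -437.99    4.  ]
stand? (350, 96) [ 539.48 -431.76    4.  ]
stand? (248, 97) [ 534.54 -353.19    4.  ]
```

{"api": "carry_out", "payload": {
  "xyz": [
    [2,0.3,0],
    [2.5,0.3,0],
    [2,0.3,2],
    [0,0,4],
    [0,0,4],
    [0,0,2],
    [0,0,0.7],
    [0,0,0]
  ],
  "dr": [
    [0,0,0],
    [0,0,0],
    [0,0,0],
    [0,0,0],
    [0,0,0],
    [0,0,0],
    [0,0,0],
    [0,0,0]
  ],
  "grip": [0,0,0,0,0,0,0,0],
  "grip_force": 40
}}

```text
time: 6.2
ee_pos: [503.4, -419.4, 22.4]
tool_rot: [[0.998, 0.055, -0.002], [0.055, -0.998, 0.003], [-0.002, -0.003, -1.0]]
wrist_force: [1.0, 0.1, 0.6]
width: 42.5
```

{"api": "carry_out", "payload": {
  "xyz": [
    [0,0,0.4],
    [0,0,0],
    [0,0,0],
    [0,0,0],
    [0,0,0],
    [0,0,0],
    [0,0,0],
    [0,0,0]
  ],
  "dr": [
    [0,0,0],
    [0,0,0],
    [0,0,0],
    [0,0,0],
    [0,0,0],
    [0,0,0],
    [0,0,0],
    [0,0,0]
  ],
  "grip": [0.3,0.6,1,1,1,1,1,1]
}}

```text
time: 7.0
ee_pos: [504.3, -419.5, 20.5]
tool_rot: [[0.999, 0.054, 0.0], [0.054, -0.999, 0.003], [0.0, -0.003, -1.0]]
wrist_force: [0.8, 4.8, 2.9]
width: 7.7
```

{"api": "carry_out", "payload": {
  "xyz": [
    [0,0,-2],
    [0,0,-4],
    [0,0,-4],
    [0,0,-3],
    [-0.5,-3.5,0],
    [-0.6,-4.5,0],
    [-0.6,-4.5,0],
    [-0.6,-4.5,0],
    [-0.6,-4.5,0],
    [-0.6,-4.5,0],
    [-0.6,-4.5,0],
    [-0.6,-4.5,0],
    [-0.6,-3.2,0],
    [0,0,0],
    [0,0,0]
  ],
  "dr": [
    [0,0,0],
    [0,0,0],
    [0,0,0],
    [0,0,0],
    [0,0,0],
    [0,0,0],
    [0,0,0],
    [0,0,0],
    [0,0,0],
    [0,0,0],
    [0,0,0],
    [0,0,0],
    [0,0,0],
    [0,0,0],
    [0,0,0]
  ],
  "grip": [1,1,1,1,1,1,1,1,1,1,1,1,1,1,1]
}}

```text
time: 8.5
ee_pos: [431.2, -42.6, 150.1]
tool_rot: [[0.998, 0.056, 0.002], [0.056, -0.998, -0.001], [0.002, 0.002, -1.0]]
wrist_force: [0.7, -0.9, -0.8]
width: 7.4
```

{"api": "carry_out", "payload": {
  "xyz": [
    [0,0,0],
    [0,0,0],
    [0,0,0],
    [0,0,0],
    [0,0,0],
    [0,0,0],
    [0,0,0]
  ],
  "dr": [
    [-8,0,0],
    [-8,0,0],
    [-8,0,0],
    [-8,0,0],
    [-8,0,0],
    [0,0,0],
    [0,0,0]
  ],
  "grip": [1,1,1,1,1,1,1]
}}

```text
time: 9.2
ee_pos: [428.4, -43.4, 147.5]
tool_rot: [[0.999, 0.049, 0.018], [0.051, -0.819, -0.572], [-0.014, 0.572, -0.82]]
wrist_force: [0.2, 0.4, -0.2]
width: 7.7
```

```bash
python3 - <<'E'
from h import *
a=r.capture("wrist");b=r.capture("scene");cv2.imwrite("pics/w4.png",np.hstack([cv2.resize(a,(400,300)),b[120:420,150:550]])[:,:,::-1]);s=r.get_state();print(s["ee_pos"],s["width"],s["joints"],s["time"])
E
```

```text
[428.26 -44.27 148.15] 7.297474768948068 [ 0.03  0.54  2.01 -0.89  0.83  2.25] 9.3
```

View pics/w4.png

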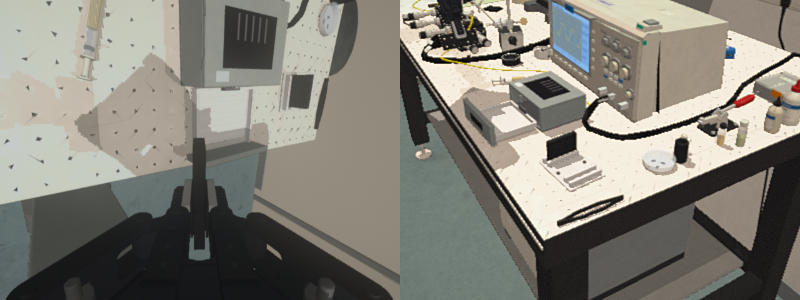

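Plate held, tilted and tray still open. Lower it.

{"api": "carry_out", "payload": {
  "xyz": [
    [0,0,0],
    [0,-2.2,2.6],
    [0,-2.5,3.0],
    [0,-2.0,2.4],
    [0,-1.2,1.4],
    [0,0,0],
    [0,0,0]
  ],
  "dr": [
    [-5,0,0],
    [0,0,0],
    [0,0,0],
    [0,0,0],
    [0,0,0],
    [0,0,0],
    [0,0,0]
  ],
  "grip": [1,1,1,1,1,1,1]
}}

```text
time: 10.0
ee_pos: [426.3, -44.3, 25.6]
tool_rot: [[0.999, 0.045, 0.021], [0.048, -0.765, -0.642], [-0.013, 0.642, -0.766]]
wrist_force: [0.6, -0.7, -0.4]
width: 7.3
```

{"api": "carry_out", "payload": {
  "xyz": [
    [0,-0.26,0.31],
    [0,-0.19,0.23],
    [0,-0.1,0.12],
    [0,0,0]
  ],
  "dr": [
    [0,0,0],
    [0,0,0],
    [0,0,0],
    [0,0,0]
  ],
  "grip": [1,1,1,1]
}}

```text
time: 10.4
ee_pos: [426.0, -43.2, 16.7]
tool_rot: [[0.999, 0.047, 0.023], [0.05, -0.765, -0.642], [-0.013, 0.642, -0.766]]
wrist_force: [-0.2, 0.7, 0.1]
width: 7.6
```

{"api": "carry_out", "payload": {
  "xyz": [
    [0,-0.13,0.15],
    [0,0,0]
  ],
  "dr": [
    [0,0,0],
    [0,0,0]
  ],
  "grip": [1,1]
}}

```text
time: 10.6
ee_pos: [425.8, -43.4, 15.3]
tool_rot: [[0.999, 0.047, 0.023], [0.051, -0.763, -0.644], [-0.013, 0.644, -0.765]]
wrist_force: [0.4, 0.4, 5.8]
width: 7.2
```

{"api": "carry_out", "payload": {
  "xyz": [
    [0,0,0],
    [0,0,0],
    [0,0,0],
    [0,0,-0.4],
    [0,0,-0.5],
    [0,0,-0.5],
    [0,0,-0.8],
    [0,0,-1.5],
    [0,0,-3],
    [0,0,-4],
    [0,0,-2],
    [0,0,0]
  ],
  "dr": [
    [0,0,0],
    [0,0,0],
    [0,0,0],
    [0,0,0],
    [0,0,0],
    [0,0,0],
    [0,0,0],
    [0,0,0],
    [0,0,0],
    [0,0,0],
    [0,0,0],
    [0,0,0]
  ],
  "grip": [0.75,0.65,0.65,0.65,0.65,0.65,0.65,0.65,0.4,-0.2,-0.4,-0.4]
}}

```text
time: 11.8
ee_pos: [424.2, 40.4, 113.9]
tool_rot: [[0.999, 0.046, 0.028], [0.053, -0.766, -0.641], [-0.008, 0.641, -0.767]]
wrist_force: [-0.0, -0.4, -0.6]
width: 60.0
```

{"api": "carry_out", "payload": {
  "xyz": [
    [0,0,0],
    [0,0,0],
    [0,0,0],
    [0,0,0],
    [0,0,0],
    [-1.5,2.5,-2],
    [-1.5,2.5,-2],
    [-1.5,2.5,-1],
    [0,0,0],
    [0,0,0],
    [0,0,0]
  ],
  "dr": [
    [8,0,0],
    [8,0,0],
    [8,0,0],
    [8,0,0],
    [8,0,0],
    [0,0,0],
    [0,0,0],
    [0,0,0],
    [0,0,0],
    [0,0,0],
    [0,0,0]
  ],
  "grip": [-0.1,-0.1,-0.1,-0.1,-0.1,-0.1,-0.1,-0.1,-0.1,-0.1,-0.1]
}}

```text
time: 12.9
ee_pos: [380.3, -34.9, 165.8]
tool_rot: [[0.998, 0.051, -0.021], [0.049, -0.997, -0.065], [-0.025, 0.064, -0.998]]
wrist_force: [-0.2, -0.3, -0.6]
width: 46.8
```

```bash
python3 - <<'E'
from h import *
import pickle
s=r.get_state();m=r.camera_model("wrist");a=r.capture("wrist");cv2.imwrite("pics/w5.png",a[:,:,::-1]);pickle.dump(m,open("m5.pkl","wb"))
print(s["ee_pos"],s["tool_rot"],s["width"],m["origin"],m["orientation"])
k=(a.max(2)<90).astype(np.uint8);k[300:]=0
for c in cv2.findContours(k,0,2)[0]:
    if cv2.contourArea(c)>300: print(cv2.minAreaRect(c),[cast(0,p,8,m)[:2] for p in cv2.boxPoints(cv2.minAreaRect(c))])
E
```

```text
[380.27 -34.92 165.78] [[ 1.    0.05 -0.02]
 [ 0.05 -1.   -0.06]
 [-0.02  0.06 -1.  ]] 46.77670168802861 [463.37 -21.8  305.26] [[ 0.05 -0.94 -0.33]
 [-1.   -0.03 -0.08]
 [ 0.06  0.33 -0.94]]
((280.5, 256.5), (85.0, 117.0), 90.0) [array([378.1 ,  40.07]), array([381.52, -63.7 ]), array([294.76, -69.86]), array([293.15,  43.57])]
((510.9913330078125, 196.11129760742188), (7.4648237228393555, 78.04740142822266), 88.72696685791016) [array([ 404.96, -183.5 ]), array([ 409.31, -257.17]), array([ 402.38, -259.34]), array([ 398.1 , -185.07])]
((7.800000190734863, 147.40000915527344), (20.57182502746582, 40.24921798706055), 26.56505012512207) [array([416.45, 221.92]), array([445.  , 201.73]), array([438.69, 189.57]), array([409.62, 209.65])]
((309.5, 167.5), (35.0, 81.0), 0.0) [array([385.65, -21.31]), array([454.22, -19.58]), array([455.64, -48.43]), array([386.71, -52.51])]
((541.5, 13.5), (27.0, 137.0), 90.0) [array([ 552.66, -153.94]), array([ 560.12, -262.88]), array([ 542.23, -269.24]), array([ 535.01, -157.6 ])]
((29.36141014099121, 66.63475036621094), (44.52570724487305, 138.52442932128906), 9.334999084472656) [array([439.62, 211.38]), array([533.39, 173.92]), array([531.01, 145.1 ]), array([435.66, 179.69])]
```

View pics/w5.png

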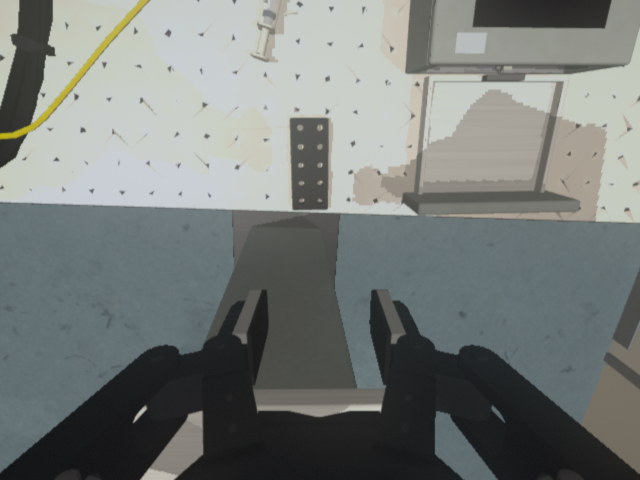

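The plate lies flat on the bench, cols 290-330, rows 118-209, squared up and just inside the front edge. Tool tilt is left over at about 4°, to be removed.

```bash
python3 - <<'E'
from h import *
import pickle
m=pickle.load(open("m5.pkl","rb"));a=cv2.imread("pics/w5.png").max(2)
k=(a<115).astype(np.uint8)[105:212,275:345];k=cv2.morphologyEx(k,cv2.MORPH_CLOSE,np.ones((9,9)))
c=max(cv2.findContours(k,0,2)[0],key=cv2.contourArea).reshape(-1,2)+[275,105]
b=cv2.boxPoints(cv2.minAreaRect(c.astype(np.float32)));P=np.array([cast(0,p,8,m) for p in b]);print(b,P,P.mean(0))
for row in (125,145,165,185,203):
    u=c[c[:,1]==row][:,0]; print(row,u.min(),u.max(),cast(0,(u.min(),row),8,m)[:2],cast(0,(u.max()+1,row),8,m)[:2])
W=[(427,82),(559,82),(540,191),(421,193)]
print([cast(0,p,11 if p[1]>100 else 20,m)[:2] for p in W])
E
```

```text
[[290. 211.]
 [290. 105.]
 [327. 105.]
 [327. 211.]] [[382.84 -19.6    8.  ]
 [471.03 -17.55   8.  ]
 [472.61 -47.42   8.  ]
 [383.94 -52.67   8.  ]] [427.6  -34.31   8.  ]Traceback (most recent call last):
  File "<stdin>", line 8, in <module>
    return umr_minimum(a, axis, None, out, keepdims, initial, where)
ValueError: zero-size array to reduction operation minimum which has no identity
```

```bash
python3 - <<'E'
from h import *
import pickle
m=pickle.load(open("m5.pkl","rb"));a=cv2.imread("pics/w5.png").max(2)
for row in (120,140,160,178,204):
    u=np.where(a[row,280:345]<120)[0]+280; print(row,u.min(),u.max(),cast(0,(u.min()-.5,row),8,m)[:2],cast(0,(u.max()+.5,row),8,m)[:2])
for c in (298,310,322):
    v=np.where(a[105:211,c]<110)[0]+105; print(c,v.min(),v.max(),cast(0,(c,v.min()-.5),8,m)[:2],cast(0,(c,v.max()+.5),8,m)[:2])
W=[(427,82),(559,82),(540,191),(421,193)]
print([cast(0,p,11 if p[1]>100 else 20,m)[:2] for p in W])
E
```

```text
120 290 327 [459.57 -17.41] [461.13 -48.51]
140 291 327 [443.86 -18.6 ] [445.3  -49.46]
160 291 327 [427.5  -18.98] [428.86 -50.44]
178 292 327 [412.28 -20.21] [413.52 -51.36]
204 293 327 [389.31 -21.66] [390.39 -52.74]
298 118 209 [461.85 -24.27] [384.45 -26.67]
310 118 209 [462.34 -34.05] [384.81 -37.36]
322 118 208 [462.84 -43.88] [386.1  -48.05]
[array([ 492.96, -123.13]), array([ 498.99, -229.98]), array([ 409.97, -245.22]), array([ 404.05, -135.17])]
```

{"api": "carry_out", "payload": {
  "xyz": [
    [0,0,0],
    [2,0.1,0],
    [2.4,0.1,3],
    [0,0,4],
    [0,0,4],
    [0,0,3],
    [0,0,1.2],
    [0,0,0],
    [0,0,0]
  ],
  "dr": [
    [3.7,1.2,0],
    [0,0,0],
    [0,0,0],
    [0,0,0],
    [0,0,0],
    [0,0,0],
    [0,0,0],
    [0,0,0],
    [0,0,0]
  ],
  "grip": [-0.1,-0.1,-0.1,-0.1,-0.1,-0.1,-0.1,-0.1,-0.1]
}}

```text
time: 13.85
ee_pos: [424.2, -34.4, 13.8]
tool_rot: [[0.999, 0.052, -0.004], [0.052, -0.999, 0.0], [-0.004, -0.001, -1.0]]
wrist_force: [-0.6, 0.7, 1.1]
width: 46.8
```

{"api": "carry_out", "payload": {
  "xyz": [
    [0,0,0.6],
    [0,0,0.5],
    [0,0,0],
    [0,0,0],
    [0,0,0],
    [0,0,0],
    [0,0,0],
    [0,0,0]
  ],
  "dr": [
    [0,0,0],
    [0,0,0],
    [0,0,0],
    [0,0,0],
    [0,0,0],
    [0,0,0],
    [0,0,0],
    [0,0,0]
  ],
  "grip": [-0.1,-0.1,-0.1,0.1,0.4,0.7,0.7,0.7],
  "grip_force": 30
}}

```text
time: 14.65
ee_pos: [424.4, -35.2, 3.8]
tool_rot: [[0.999, 0.05, -0.002], [0.05, -0.999, -0.0], [-0.002, 0.0, -1.0]]
wrist_force: [-0.6, -0.6, 5.9]
width: 30.7
```

{"api": "carry_out", "payload": {
  "xyz": [
    [0,0,-1],
    [0,0,-3],
    [0,0,-4],
    [0.4,3,-2],
    [0.5,4,0],
    [0.5,4,0],
    [0.4,4,0],
    [0,0,0],
    [0,0,0],
    [0,0,0],
    [0,0,0],
    [0,0,0],
    [0,0,0],
    [0,0,0],
    [0,0,0],
    [0,0,0],
    [0,0,0],
    [0,0,0],
    [0,0,0],
    [0,0,0]
  ],
  "dr": [
    [0,0,0],
    [0,0,0],
    [0,0,0],
    [0,0,0],
    [0,0,0],
    [0,0,0],
    [0,0,0],
    [0,0,-8.2],
    [0,0,-8.2],
    [0,0,-8.2],
    [0,0,-8.2],
    [0,0,-8.2],
    [0,0,-8.2],
    [0,0,-8.2],
    [0,0,-8.2],
    [0,0,-8.2],
    [0,0,-8.2],
    [0,0,-8.2],
    [0,0,0],
    [0,0,0]
  ],
  "grip": [0.7,0.7,0.7,0.7,0.7,0.7,0.7,0.7,0.7,0.7,0.7,0.7,0.7,0.7,0.7,0.7,0.7,0.7,0.7,0.7]
}}

```text
time: 16.65
ee_pos: [449.8, -183.9, 103.5]
tool_rot: [[-0.051, 0.999, -0.002], [0.999, 0.051, 0.0], [0.0, -0.002, -1.0]]
wrist_force: [0.8, 0.5, -0.6]
width: 31.0
```

```bash
python3 - <<'E'
from h import *
m=r.camera_model("wrist");a=r.capture("wrist");b=r.capture("scene");cv2.imwrite("pics/w6.png",a[:,:,::-1]);cv2.imwrite("pics/s6.png",np.hstack([cv2.resize(a,(400,300)),b[120:420,150:550]])[:,:,::-1]);s=r.get_state();print(s["ee_pos"],s["tool_rot"],s["width"],s["joints"],m["origin"])
E
```

```text
[ 449.9  -183.94  103.45] [[-0.05  1.   -0.  ]
 [ 1.    0.05  0.  ]
 [ 0.   -0.   -1.  ]] 30.75917353527918 [-0.62  0.56  1.89 -0.    0.7  -0.67] [ 446.84 -104.57  245.35]
```

View pics/s6.png

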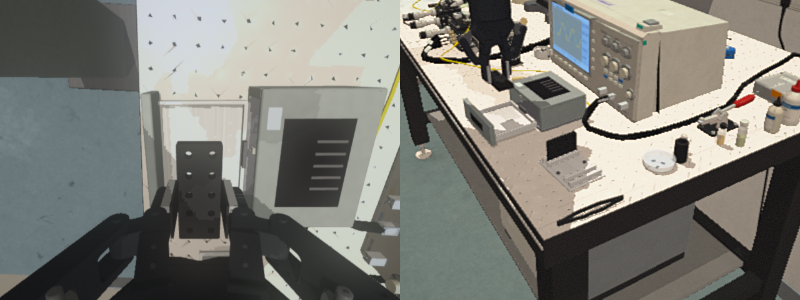

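The plate is held flat, aligned over the open tray between panel and back wall. Lowering.

{"api": "carry_out", "payload": {
  "xyz": [
    [0,0,2.5],
    [0,0,3],
    [0,0,2],
    [0,0,0.7],
    [0,0,0.3],
    [0,0,0.2],
    [0,0,0]
  ],
  "dr": [
    [0,0,0],
    [0,0,0],
    [0,0,0],
    [0,0,0],
    [0,0,0],
    [0,0,0],
    [0,0,0]
  ],
  "grip": [0.7,0.7,0.7,0.7,0.7,0.7,0.7]
}}

```text
time: 17.45
ee_pos: [450.2, -184.3, 16.9]
tool_rot: [[-0.053, 0.999, -0.001], [0.999, 0.053, -0.001], [-0.001, -0.001, -1.0]]
wrist_force: [0.3, -0.7, 0.0]
width: 30.5
```

{"api": "carry_out", "payload": {
  "xyz": [
    [0,0,0.2],
    [0,0,0.1],
    [0,0,0]
  ],
  "dr": [
    [0,0,0],
    [0,0,0],
    [0,0,0]
  ],
  "grip": [0.7,0.7,0.7]
}}

```text
time: 17.75
ee_pos: [450.4, -184.4, 14.8]
tool_rot: [[-0.054, 0.999, -0.0], [0.999, 0.054, -0.001], [-0.001, -0.0, -1.0]]
wrist_force: [-1.3, -0.2, 8.5]
width: 30.6
```

{"api": "carry_out", "payload": {
  "xyz": [
    [0,0,0],
    [0,0,0],
    [0,0,0],
    [0,0,-1],
    [0,0,-3],
    [0,0,-4],
    [0,0,-4],
    [0,0,-1],
    [0,0,0],
    [0,0,0],
    [0,0,0],
    [0,0,0],
    [0,0,0],
    [0,0,0],
    [0,0,0],
    [0,0,0],
    [0,0,0],
    [0,0,0],
    [0,0,0]
  ],
  "dr": [
    [0,0,0],
    [0,0,0],
    [0,0,0],
    [0,0,0],
    [0,0,0],
    [0,0,0],
    [0,0,0],
    [0,0,8.2],
    [0,0,8.2],
    [0,0,8.2],
    [0,0,8.2],
    [0,0,8.2],
    [0,0,8.2],
    [0,0,8.2],
    [0,0,8.2],
    [0,0,8.2],
    [0,0,8.2],
    [0,0,8.2],
    [0,0,0]
  ],
  "grip": [0.2,0,-0.03,-0.03,-0.03,-0.03,-0.03,0.3,0.6,1,1,1,1,1,1,1,1,1,1]
}}

```text
time: 19.65
ee_pos: [449.9, -183.9, 143.7]
tool_rot: [[0.999, 0.05, -0.002], [0.05, -0.999, -0.0], [-0.002, -0.0, -1.0]]
wrist_force: [0.6, -0.1, -0.2]
width: -0.1
```

{"api": "carry_out", "payload": {
  "xyz": [
    [-2,0,0],
    [-2.5,0,0],
    [-2.5,0,0],
    [-1.3,0,0],
    [0,0,0],
    [0,0,0]
  ],
  "dr": [
    [0,0,0],
    [0,0,0],
    [0,0,0],
    [0,0,0],
    [0,0,0],
    [0,0,0]
  ],
  "grip": [1,1,1,1,1,1]
}}

```text
time: 20.25
ee_pos: [368.1, -188.9, 143.8]
tool_rot: [[0.999, 0.05, -0.001], [0.05, -0.999, -0.001], [-0.001, 0.001, -1.0]]
wrist_force: [0.0, -0.1, 0.7]
width: -0.0
```

```bash
python3 - <<'E'
from h import *
m=r.camera_model("wrist");a=r.capture("wrist");cv2.imwrite("pics/w7.png",a[:,:,::-1]);s=r.get_state();print(s["ee_pos"],s["width"],s["time"])
E
```

```text
[ 368.49 -189.01  143.8 ] -0.15192067311836302 20.3
```

View pics/w7.png

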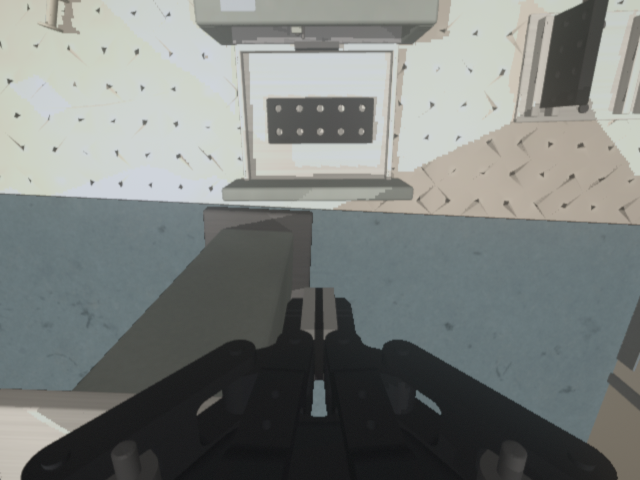

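Plate flat inside the tray (cols 266-374, rows 97-143), and the short plate is still standing. Now go down and push it in.

{"api": "carry_out", "payload": {
  "xyz": [
    [0,0,3],
    [0,0,4],
    [0,0,4],
    [0,0,1.4],
    [0,0,0],
    [0.5,0,0],
    [0.5,0,0],
    [0.5,0,0],
    [0.6,0,0],
    [0.8,0,0],
    [0.8,0,0],
    [0.8,0,0],
    [0.8,0,0],
    [0.8,0,0],
    [0.8,0,0],
    [0.8,0,0],
    [0.8,0,0],
    [0.7,0,0],
    [0.5,0,0],
    [0.3,0,0]
  ],
  "dr": [
    [0,0,0],
    [0,0,0],
    [0,0,0],
    [0,0,0],
    [0,0,0],
    [0,0,0],
    [0,0,0],
    [0,0,0],
    [0,0,0],
    [0,0,0],
    [0,0,0],
    [0,0,0],
    [0,0,0],
    [0,0,0],
    [0,0,0],
    [0,0,0],
    [0,0,0],
    [0,0,0],
    [0,0,0],
    [0,0,0]
  ],
  "grip": [1,1,1,1,1,1,1,1,1,1,1,1,1,1,1,1,1,1,1,1]
}}

```text
time: 22.3
ee_pos: [467.1, -182.9, 19.0]
tool_rot: [[0.999, 0.05, -0.003], [0.05, -0.999, 0.0], [-0.003, -0.001, -1.0]]
wrist_force: [-4.2, 2.7, 0.7]
width: 0.1
```

{"api": "carry_out", "payload": {
  "xyz": [
    [0.3,0,0],
    [0.2,0,0],
    [0.2,0,0],
    [0.2,0,0],
    [0,0,0]
  ],
  "dr": [
    [0,0,0],
    [0,0,0],
    [0,0,0],
    [0,0,0],
    [0,0,0]
  ],
  "grip": [1,1,1,1,1]
}}

```text
time: 22.8
ee_pos: [476.0, -182.8, 19.1]
tool_rot: [[0.999, 0.05, -0.002], [0.05, -0.999, -0.0], [-0.002, 0.0, -1.0]]
wrist_force: [-3.1, 1.8, -0.9]
width: 0.2
```

{"api": "carry_out", "payload": {
  "xyz": [
    [0.2,0,0],
    [0.2,0,0],
    [0.1,0,0],
    [0,0,0]
  ],
  "dr": [
    [0,0,0],
    [0,0,0],
    [0,0,0],
    [0,0,0]
  ],
  "grip": [1,1,1,1]
}}

```text
time: 23.2
ee_pos: [479.3, -182.5, 19.2]
tool_rot: [[0.999, 0.051, -0.005], [0.051, -0.999, 0.001], [-0.005, -0.001, -1.0]]
wrist_force: [-8.0, -1.8, 1.8]
width: -0.2
```

{"api": "carry_out", "payload": {
  "xyz": [
    [0.2,0,0],
    [0,0,0]
  ],
  "dr": [
    [0,0,0],
    [0,0,0]
  ],
  "grip": [1,1]
}}

```text
time: 23.4
ee_pos: [479.3, -182.4, 19.2]
tool_rot: [[0.999, 0.052, -0.009], [0.052, -0.999, 0.001], [-0.009, -0.002, -1.0]]
wrist_force: [-13.2, -3.9, 3.9]
width: -0.0
```

{"api": "carry_out", "payload": {
  "xyz": [
    [-0.5,0,0],
    [-1.5,0,0],
    [-3,0,0],
    [-3,0,0],
    [-3,0,0],
    [0,0,-4],
    [0,0,-5],
    [0,0,-4],
    [0,0,0],
    [0,0,0],
    [0,0,0],
    [0,0,0],
    [0,0,0]
  ],
  "dr": [
    [0,0,0],
    [0,0,0],
    [0,0,0],
    [0,0,0],
    [0,0,0],
    [0,0,0],
    [0,0,0],
    [0,0,0],
    [0,0,0],
    [0,0,0],
    [0,0,0],
    [0,0,0],
    [0,0,0]
  ],
  "grip": [1,1,1,1,1,1,1,1,1,1,1,1,1]
}}

```text
time: 24.7
ee_pos: [372.9, -187.6, 148.4]
tool_rot: [[0.999, 0.05, -0.004], [0.05, -0.999, 0.002], [-0.004, -0.002, -1.0]]
wrist_force: [0.2, 0.4, -0.6]
width: -0.0
```

```bash
python3 - <<'E'
from h import *
a=r.capture("wrist");b=r.capture("scene");cv2.imwrite("pics/s8.png",np.hstack([cv2.resize(a,(400,300)),b[120:420,150:550]])[:,:,::-1]);s=r.get_state();print(s["ee_pos"],s["width"],s["time"])
E
```

```text
[ 372.92 -187.63  148.62] 0.031081120006560235 24.8
```

View pics/s8.png

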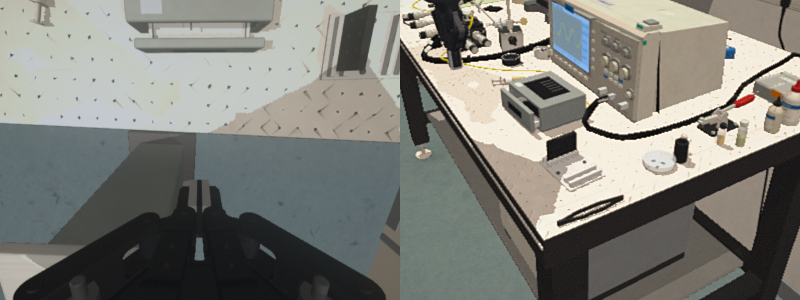

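The tray is shut 1.3 s after I let go, standing out by its latched gap, and the short plate is standing in its slot with the robot clear. I'm handing the job in.

```bash
python3 - <<'E'
from h import *
r.close_job();print(r.get_state()["time"])
E
```

```text
the job is handed in; nothing more can be done
the job is handed in; nothing more can be done
```

The job is done and handed in at about 25 s of the 67 s allowed.

- **Tray out:** I pressed the tray front to its stop (about 8 N), let go, and it sprang fully out.
- **Long plate:** I took it out of the stand and laid it on the bench by setting its lower edge down at about 40°, then letting go so that it settled flat. I picked it up again and laid it flat in the tray.
- **Tray shut:** I pushed it in to the stop, where the force rose to about 13 N with no further movement, and backed off.

**Last checks:**
- The pictures about 1.3 s after release show the tray shut at its latched gap, the short plate standing in its slot, and the robot clear.
- The plate was last seen flat inside the tray just before the push; it cannot be seen once the tray is shut.
- On the bench the plate lay close to the front edge, about 6 mm inside by the estimates, but fully on it.
- No check failed. One reading of the open tray's centre from the wrist camera was about 4 mm off the other estimates. I used the others, and the plate went in with room to spare.

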